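Put the cordless soldering iron on charge

ROBOT

A 7-joint arm with a two-finger parallel gripper is mounted at the origin on the work surface. World frame = base frame: x ahead of the robot, y to its left, z up, the work surface at z = 0. Lengths are in m, angles in rad, forces in N, time in s.
With the tool pointing down it reaches from about 0.4 to 0.85 m from the base axis. Payload 10.4 kg.
Tool frame: the origin (TCP) lies at the very end of the fingers, on their centre line; the grasp point (between the pads) lies 19 mm behind it; z points along the fingers, y is the line along which they close (so a half turn about z gives the same grasp; the last joint's range is limited). The gripper opens to 87 mm and grips with 3 to 60 N. Pads are 19 mm wide; open, the fingers measure 117 mm over their backs; the gripper's body (75 mm by 190 mm) begins 51 mm behind the grasp point.
Start: joints at [1.239, 0.332, -0.065, 1.46, 0.022, 1.35, -0.088], TCP at [0.19, -0.595, 0.189] pointing down, gripper open.
Joint ranges: [-2.6, 2.6], [-0.5, 2.12], [-1.47, 1.34], [0.16, 2.42], [-1.27, 4.41], [0.06, 2.06], [-2.6, 2.6]. Speed limits (rad/s): [2.22, 2.22, 2.79, 2.79, 3.14, 3.14, 3.14].

INTERFACE

Orientations are given as a unit quaternion [x, y, z, w].
In Python, from bench import r gives the robot as it stands.
- The arm moves only by the shell command python3 -m crank 'ROWS' [FORCE]. ROWS is JSON, a list that holds one entry, the list of rows, each a list of 5 numbers: the shift along the tool's x, y, z in mm, then the turn about the tool's z in degrees, then the opening, from -1 (shut) to 1 (fully open). A call has 1 to 20 rows; each row is the pose to reach, as a shift and turn from the pose commanded when the call began, along the tool's axes at that moment; what a row does not reach only later rows make up. A row lasts 1/10 s, in which the tool goes at most 50 mm and 8.59 degrees, less where a joint would pass 70% of its speed; a pose out of reach is approached as far as the arm can. A call with a gripper value outside its range is refused whole. The fingers move at their own pace and stop on an object; FORCE is the grip in N (left out, the last holds). Time passes only in rows, so rows that repeat a pose let the fingers close. It gives the time, the measured TCP pose, the force, the opening and the grip force at its end, in the units of the state.
- r.read_state(): the state, without advancing time (a new reading comes with each control period).
- r.camera(name): name is "scene" or "top" or "wrist"; returns a dict with "image" (400x640x3 uint8, red, green, blue), "vfov" (degrees; the focal length in pixels is half the picture's height over the tangent of half this angle, whatever the lens; pixels are square), "cx", "cy" (the principal point, pixels), "k1" (the pictures are not rectified: a ray, as slopes to the right and down, at radius r is drawn at 1 + k1 r^2 times it, then the intrinsics apply), "eye" and "attitude" of the camera in the world. Camera axes: x right, y down, z forward; pixel columns grow to the right and rows downward; lengths in m; the calibration is good to about 2 mm. A picture is of the moment at which its call begins. There is no depth.
- r.close_job(): hands the job in; it is judged then, once.
The state is a dict: "time": time; "joint_positions": joint angles; "joint_vel": joint speeds; "joint_torque": joint torques, N m; "ee_pos": TCP position; "eef_rot": TCP orientation; "ft_force": force on the tool from outside, world axes, zero at the start; "torque": the same for the moment, N m; "width": finger opening in m; "grip_force": force on a finger pad.
Only numpy, scipy, OpenCV 4.12 (cv2) and the standard library are available. Lean on these libraries where they do the work, as an engineer would, in place of code of your own. Each camera call takes 0.05 s, during which the arm holds its last target. There are 200 camera calls.

TASK

Put the cordless soldering iron away to charge: stand it tip down in the charging dock's narrow well, pushed fully home, and turn the dock's selector until its pointer clicks in at the wide round mark. The sloping rest is there to set the iron down and take it again by its end; leave the spool, the jar and the screwdriver where they are.

Things in the scene. Friction and masses are not known exactly. Their poses are not given: they have to be found in the camera images.
- iron: Cordless soldering iron, 180 mm long, 100 g, starts lying flat on the bench. Black square handle 100 x 22 x 22 mm; from one end of it a round steel shaft, 10 mm diameter, 80 mm long, its last 16 mm tapering to a 3 mm tip. Centre of mass 72 mm from the butt end. Origin: centre of the underside of the handle as it lies, 11 mm below its axis. x runs along the iron from handle to tip, z up as it lies.
- iron_end (a point): Centre of the handle's butt end, on the iron's axis, 100 mm behind iron_collar.
- iron_collar (a point): Centre of the handle's front face, where the shaft leaves it, on the iron's axis. This square face comes to sit on the dock's top when the iron is fully home.
- iron_tip (a point): Tip of the shaft, on the iron's axis, 80 mm ahead of iron_collar.
- dock: Charging dock, fixed: grey box 120 (x) x 240 (y) x 100 mm (high). Origin: centre of its underside; z up. Its flat top carries the well at y = -65 mm and the selector at y = +55 mm (both at x = 0).
- well (a point): Centre of the mouth of the well, in the dock's top, 100 mm above the bench: a round vertical hole of 14 mm diameter (20 mm at the chamfer), 86 mm deep. 45 mm down, a sprung contact on the +x side reaches across the bore and grips the shaft, so the iron must be pushed the last part of the way with some newtons and then stays.
- dial_axis (a point): Where the selector's axis meets the dock's top.
- selector (a joint): Selector angle: 0 with the pointer towards the dock's +y, growing clockwise seen from above. It clicks into positions 30 degrees (0.5236 rad) apart: 0, 0.524, 1.047 ... 3.142; end stops lie 0.1 rad outside 0 and 3.142. Detent torque about 0.1 Nm: let go between two positions it springs to the nearer (it may balance right on the crest between two).
- selector_grip (a point): On the selector's axis, 30 mm above the dock's top, the height to grip. The black knob is a round skirt of 28 mm radius, 11 mm high, with an upright bar grip on it: 14 mm thick, 50 mm long, from 11 to 41 mm above the dock's top, a wedge nose and a white line at its pointer end.
- pointer (a point): The point on the dial, 46 mm from the axis, that the selector's pointer (nose and white line) points at. It turns with the selector.
- mark: The wide round mark: a flat white disc of 16 mm diameter on the dock's top, 46 mm from the selector's axis, at one of the positions 1.571, 2.094 or 2.618 rad; the other positions have white dots of 5 mm. Origin: its centre.
- rest: Sloping rest, fixed: steel channel, 28 mm wide inside, on a base of 130 x 80 mm. It falls at 45 degrees towards the rest's +x; floor 122 mm long, a stop across its lower end, side walls 13 mm high along the lower 105 mm. An iron laid in it handle up, tip against the stop, stays, its upper 58 mm free beyond the lip. Origin: centre of the underside; z up.
- rest_foot (a point): Middle of the channel floor's lower end, at the stop, 18 mm above the bench.
- rest_lip (a point): Middle of the channel floor's upper end, 122 mm up the slope from rest_foot.
- spool: Solder spool, bystander, 56 mm diameter, 50 mm high. Origin: centre of the underside.
- jar: Amber flux jar with black cap, bystander, 52 mm diameter, 55 mm high. Origin: centre of the underside.
- driver: Screwdriver lying on the bench, bystander, 170 mm long. Origin: centre of the underside.
Mind the look-alikes: they are no part of the job. Several things have the shape of the iron; the one meant has the colours described above.

How it is judged:
At the end, for the whole second after the job is handed in: The iron stands tip down in the well, its handle's front face within 4 mm of the dock's top and within 6 mm of the well's centre, upright within 7 degrees, at rest; the selector is at rest with its pointer within 7 mm (about 9 degrees) of the centre of the wide round mark (horizontal distance between iron_collar and well below 0.006 m and z of iron_collar in the frame of dock below 0.104 m and angle between the x axis of iron and the z axis of dock, either way round below 0.12 rad and height (world z) of iron_end above 0.18 m and linear speed of iron below 0.02 m/s and horizontal distance between pointer and mark below 0.007 m and velocity of joint selector between -0.05 and 0.05 rad/s); the robot touches nothing.
It fails at once if the solder spool is pushed more than 30 mm from its place (distance of spool from where it was at the start of the episode above 0.03 m).
It fails at once if the flux jar is pushed more than 30 mm from its place (distance of jar from where it was at the start of the episode above 0.03 m).
It fails at once if the screwdriver is pushed more than 30 mm from its place (distance of driver from where it was at the start of the episode above 0.03 m).
It also fails if it takes over 72 s, if anything falls off the work surface, if the arm or the gripper's body presses on something with over 40 N, if the wrist force passes 120 N, or if a joint passes its speed limit or range.

## Working session

There is one attempt and no reset: what is moved stays moved. The work goes in short steps, Python scripts to look and compute and a shell command to move; the robot and the scene stay as the last step left them, time stands still between calls to the robot, and variables do not carry over. Pictures are saved under pics/ and viewed, at most 10 in all, crops included, and the job is handed in when it is done.

```bash
ls; mkdir -p pics; python3 - <<'E'
from bench import r
import cv2,numpy as np
for n in("scene","top"):
    c=r.camera(n);cv2.imwrite(f"pics/{n}0.png",c["image"][:,:,::-1]);print(n,{k:v for k,v in c.items() if k!="image"})
    np.save(f"pics/{n}0.npy",c["image"])
print(r.read_state())
E
```

```text
pics
scene {'vfov': 53.02347446417293, 'cx': 319.7699656017068, 'cy': 202.9016870953964, 'k1': -0.007046226100429014, 'eye': array([ 1.29180441, -0.04106176,  0.99989863]), 'attitude': array([ 0.69242339,  0.62158923, -0.25178307, -0.26604882])}
top {'vfov': 57.77436172472849, 'cx': 314.3667987427705, 'cy': 201.3464839237435, 'k1': -0.026465424009057662, 'eye': array([0.27891885, 0.03683061, 1.39739043]), 'attitude': array([ 0.70985149, -0.7005774 ,  0.05668634, -0.04570363])}
{'time': 0.1, 'joint_positions': array([ 1.23938307,  0.3328136 , -0.06468864,  1.46083105,  0.021615  ,
        1.34989194, -0.08855347]), 'joint_vel': array([-0.00098571, -0.00076028, -0.00181231, -0.00258035,  0.00055089,
       -0.00028162, -0.00066006]), 'joint_torque': array([ 2.32052684e-03, -6.24549794e+01,  2.48862163e-02, -3.90719998e+01,
       -6.16306881e-02,  3.65136936e-02,  1.90854905e-05]), 'ee_pos': array([ 0.18982542, -0.59508373,  0.18874297]), 'eef_rot': array([ 9.88106018e-01,  1.53772909e-01, -1.32050673e-04, -6.09930589e-04]), 'ft_force': array([ 0.40349096,  0.32628162, -0.31947859]), 'torque': array([-0.0119111 , -0.00818   , -0.00138477]), 'grip_force': 0.0, 'width': 0.0869771065797857}
```

View pics/scene0.png

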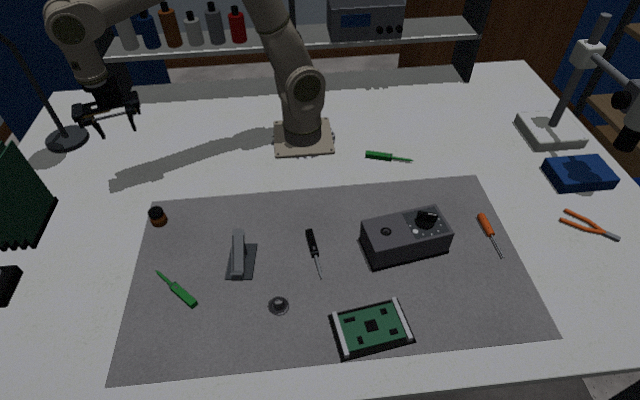

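View pics/top0.png

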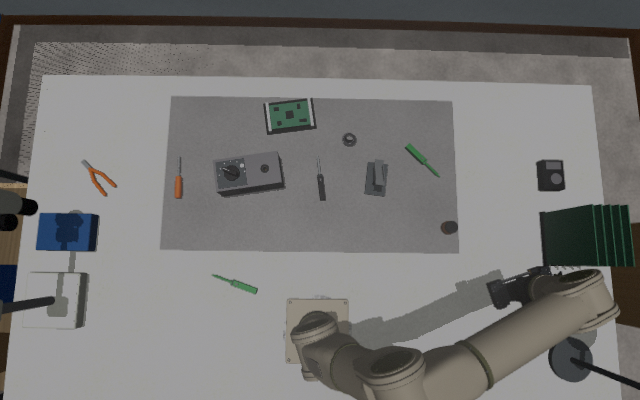

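The scene camera shows three iron-shaped things: green at scene (176,290), green at (388,156) and black with a steel shaft at (313,243). In the top view these are (422,160), (235,284) and (321,187). The black one fits the description. The orange thing at (487,230) is the screwdriver, and the dock is at scene (405,237) and the rest at (240,255). I'll confirm in an enlarged composite crop.

```bash
cat > h.py <<'E'
import numpy as np,cv2
from scipy.spatial.transform import Rotation as R
def K(c):
    f=c["image"].shape[0]/2/np.tan(np.radians(c["vfov"])/2)
    return np.array([[f,0,c["cx"]],[0,f,c["cy"]],[0,0,1.]]),np.array([c["k1"],0,0,0])
def ray(c,p):
    k,d=K(c);u=cv2.undistortPoints(np.array([[p]],float),k,d)[0,0]
    v=R.from_quat(c["attitude"]).apply([u[0],u[1],1]);return v/np.linalg.norm(v)
def plane(c,p,z):
    v=ray(c,p);e=np.array(c["eye"]);return e+v*(z-e[2])/v[2]
def tri(c1,p1,c2,p2):
    v1,v2=ray(c1,p1),ray(c2,p2);e1,e2=np.array(c1["eye"]),np.array(c2["eye"])
    t=np.linalg.lstsq(np.c_[v1,-v2],e2-e1,rcond=None)[0]
    a,b=e1+v1*t[0],e2+v2*t[1];return (a+b)/2,np.linalg.norm(a-b)
def proj(c,X):
    k,d=K(c);q=R.from_quat(c["attitude"]).inv()
    return cv2.projectPoints(q.apply(np.atleast_2d(X)-c["eye"])[:,None],np.zeros(3),np.zeros(3),k,d)[0][:,0]
E
python3 - <<'E'
from bench import r
from h import *
import pickle
S=r.camera("scene");T=r.camera("top");pickle.dump((S,T),open("c0.pkl","wb"))
print("base px check",proj(T,[0,0,0]),proj(S,[0,0,0]))
def cr(c,x,y,w,h):
    return cv2.resize(c["image"][y:y+h,x:x+w,::-1],(400,300),interpolation=cv2.INTER_CUBIC)
a=np.hstack([cr(S,350,195,112,84),cr(T,206,140,88,66)])
b=np.hstack([cr(S,215,220,120,90),cr(T,310,140,88,66)])
cv2.imwrite("pics/comp.png",np.clip(np.vstack([a,b])*1.5,0,255).astype(np.uint8))
E
```

```text
base px check [[317.19589424 329.99162639]] [[302.10950792 137.96445174]]
```

View pics/comp.png

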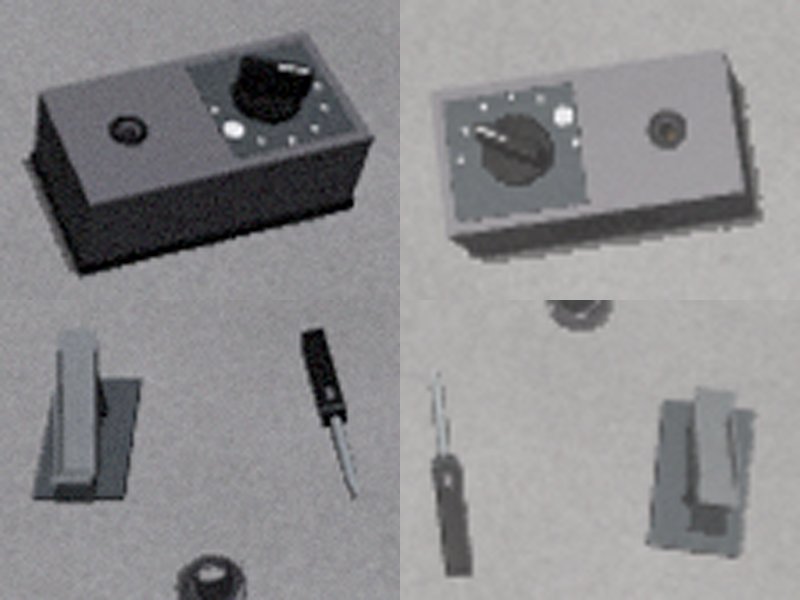

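The composite confirms it. The iron is black with a steel shaft, its tip pointing away from the robot, at top ≈(318,156), with the butt at ≈(323,201). The well is at top (264.5,168.4) and scene (385.8,231.4). The wide mark, at top (241.9,165.3), is the 6th of 7 marks, and the pointer is at about the 2nd. The rest's lip is on the robot's side. Next I'll turn these into positions.

```bash
python3 - <<'E'
from h import *
import pickle
S,T=pickle.load(open("c0.pkl","rb"))
def m(c,x,y,w,h,f):
    hs=c["image"][y:y+h,x:x+w].astype(int);M=f(hs).astype(np.uint8)
    n,l,s,ce=cv2.connectedComponentsWithStats(M);o=np.argsort(-s[1:,4])[:4]+1
    return [(s[i,4],ce[i]+[x,y]) for i in o]
dark=lambda a:a.max(2)<45
white=lambda a:a.min(2)>140
for n,c,b,z in(("S",S,(375,222,22,18),.1),("T",T,(257,160,16,16),.1)):
    q=m(c,*b,lambda a:a.mean(2)<np.median(a.mean(2))-25)[0];print("well",n,q,plane(c,q[1],.1))
for n,c,b in(("S",S,(400,205,50,40)),("T",T,(214,155,35,25))):
    for q in m(c,*b,white):print("white",n,q,plane(c,q[1],.1))
print("well",tri(S,(385.8,231.4),T,(264.5,168.4)))
print("mark",tri(S,(415.2,231.1),T,(241.9,165.3)))
W=plane(T,(264.5,168.4),.1);
print("dots plane",[plane(T,(206+x/4.545,140+y/4.545),.1).round(4) for x,y in((60,160),(65,130),(83,105),(111,97),(141,98),(163,115),(177,142))])
print("tip",tri(S,(320.9,278.8),T,(317.9,155.8)),"collar",plane(T,(320.1,174.5),.022),"butt",plane(T,(322.8,200.7),.022))
print("tip z11",plane(S,(320.9,278.8),.011),plane(T,(317.9,155.8),.011))
# iron handle rectangle
M=np.zeros((400,640),np.uint8);g=T["image"].max(2);M[165:206,310:335]=g[165:206,310:335]<70
print(cv2.minAreaRect(np.argwhere(M)[:,::-1].astype(np.float32)))
M=np.zeros((400,640),np.uint8);g=S["image"].max(2);M[225:262,300:325]=g[225:262,300:325]<45
print(cv2.minAreaRect(np.argwhere(M)[:,::-1].astype(np.float32)))
E
```

```text
well S (np.int32(65), array([385.32307692, 231.35384615])) [0.58907253 0.20263658 0.1       ]
well T (np.int32(60), array([264.4       , 168.06666667])) [0.58890502 0.20215821 0.1       ]
white S (np.int32(11), array([414.90909091, 230.81818182])) [0.59687293 0.28703706 0.1       ]
white T (np.int32(11), array([241.63636364, 165.09090909])) [0.59881698 0.28583122 0.1       ]
white T (np.int32(1), array([224., 163.])) [0.6057201  0.35075663 0.1       ]
white T (np.int32(1), array([244., 171.])) [0.57680005 0.27627703 0.1       ]
well (array([0.58822388, 0.20313461, 0.09852356]), np.float64(0.0023953484523531617))
mark (array([0.59825223, 0.28609274, 0.10033853]), np.float64(0.0026385009167601476))
dots plane [array([0.5598, 0.366 , 0.1   ]), array([0.5845, 0.3632, 0.1   ]), array([0.6053, 0.3498, 0.1   ]), array([0.6123, 0.3275, 0.1   ]), array([0.6118, 0.3033, 0.1   ]), array([0.598, 0.285, 0.1  ]), array([0.5759, 0.2728, 0.1   ])]
tip (array([0.66505585, 0.00604111, 0.00388405]), np.float64(0.003016893589047282)) collar [ 0.58535076 -0.00436141  0.022     ] butt [ 0.4827862  -0.01571633  0.022     ]
tip z11 [0.66965329 0.00719747 0.011     ] [0.66296569 0.00470226 0.011     ]
((321.1692199707031, 186.85386657714844), (26.295364379882812, 5.82963228225708), 82.87498474121094)
((311.558837890625, 242.73532104492188), (28.861740112304688, 7.518604278564453), 75.96376037597656)
```

Checks:
- The well triangulates to z = 0.0985 and the mark to 0.100.
- The dial axis is midway between the first and last dots, at about (0.568, 0.320). It is 119 mm from the well (expected 120) and 46 mm from the mark.
- The dock is yawed 10°, so the mark is at 2.618.
- The pointer is at about 0.52, so the knob must turn +120°.

I'll do the dial first, going by way of (0.50, −0.15).

```bash
python3 -m crank '[[[430,-330,-110,-90,1],[430,-330,-110,-90,1],[430,-330,-110,-90,1],[430,-330,-110,-90,1],[430,-330,-110,-90,1],[430,-330,-110,-90,1],[430,-330,-110,-90,1],[430,-330,-110,-90,1],[430,-330,-110,-90,1],[430,-330,-110,-90,1],[430,-330,-110,-90,1],[430,-330,-110,-90,1],[430,-330,-110,-90,1]]]'
python3 -c "
from bench import r
from scipy.spatial.transform import Rotation as R
s=r.read_state();print(s['joint_positions'].round(2),R.from_quat(s['eef_rot']).as_matrix().round(3))"
```

```text
time: 1.5
ee_pos: [0.4999, -0.1491, 0.2995]
eef_rot: [0.589, 0.808, 0.0, 0.0]
ft_force: [-0.2, 0.1, -0.1]
width: 0.0867
grip_force: 0.0
[ 0.75  0.11 -0.59  1.52  0.06  1.53  0.47] [[-0.306  0.952  0.   ]
 [ 0.952  0.306  0.   ]
 [ 0.     0.    -1.   ]]
```

```bash
python3 -m crank '[[[426,208,20,-142,1],[426,208,20,-142,1],[426,208,20,-142,1],[426,208,20,-142,1],[426,208,20,-142,1],[426,208,20,-142,1],[426,208,20,-142,1],[426,208,20,-142,1],[426,208,20,-142,1],[426,208,20,-142,1],[426,208,20,-142,1],[426,208,20,-142,1],[426,208,20,-142,1],[426,208,20,-142,1],[426,208,20,-142,1],[426,208,20,-142,1],[426,208,20,-142,1],[426,208,20,-142,1],[426,208,20,-142,1]]]'
python3 - <<'E'
from bench import r
from h import *
import pickle
s=r.read_state();print(s['joint_positions'].round(2),R.from_quat(s['eef_rot']).as_matrix().round(3))
c=r.camera("wrist");pickle.dump(c,open("w1.pkl","wb"));print(c["eye"],c["vfov"],c["k1"])
im=np.clip(c["image"][:,:,::-1]*1.5,0,255).astype(np.uint8)
for p,col in (((.568,.3200,.141),(0,0,255)),((.598,.2855,.1),(255,0,0)),((.589,.2024,.1),(0,255,0))):
    q=proj(c,p)[0];print(q);cv2.drawMarker(im,tuple(int(v) for v in q),col,0,12)
cv2.imwrite("pics/w1.png",im)
E
```

```text
time: 3.4
ee_pos: [0.5686, 0.3173, 0.2788]
eef_rot: [-0.57, 0.822, -0.0, -0.0]
ft_force: [-0.7, -0.4, 0.7]
width: 0.087
grip_force: 0.0
[ 0.12  0.59 -1.14  1.19  0.54  1.67  1.89] [[-0.351 -0.936 -0.   ]
 [-0.936  0.351 -0.001]
 [ 0.001 -0.    -1.   ]]
[0.54012016 0.24441558 0.47362728] 68.32995822538267 -0.044897521122813824
[321.45520166 186.21494628]
[289.88499029 162.01588495]
[270.85155657  95.23926092]
```

View pics/w1.png

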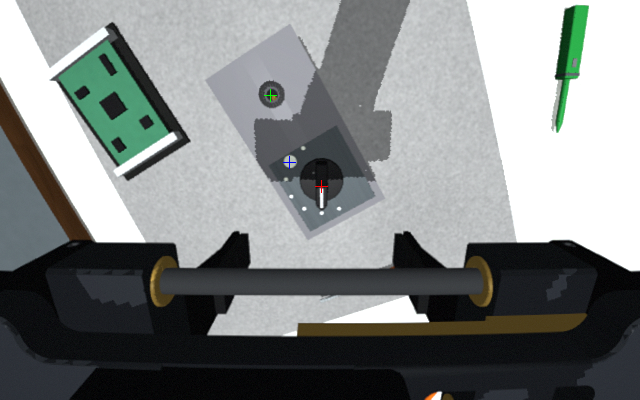

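The wrist view agrees with the well (271,95) and mark (290,161) marks I drew. The bar is vertical in the image, so it lies along tool x. The skirt's centre is at about (321,180). I'll check its centre and descend.

```bash
python3 - <<'E'
from h import *
import pickle
c=pickle.load(open("w1.pkl","rb"))
g=c["image"].max(2);M=np.zeros(g.shape,np.uint8);M[150:215,290:350]=g[150:215,290:350]<42
n,l,s,ce=cv2.connectedComponentsWithStats(M);i=1+s[1:,4].argmax();P=np.argwhere(l==i)[:,::-1].astype(np.float32)
print(s[i],cv2.minEnclosingCircle(P));q=cv2.minEnclosingCircle(P)[0];print(plane(c,q,.105))
print(plane(c,(321.5,160),.141),plane(c,(321.5,208),.141), plane(c,(303,148),.1),plane(c,(339,209),.1))
E
```

```text
[ 299  158   45   52 1239] ((321.0, 183.1568603515625), 25.862579345703125)
[0.57015172 0.32420126 0.105     ]
[0.55726227 0.29144517 0.141     ] [0.57725132 0.34487908 0.141     ] [0.57585467 0.27487998 0.1       ] [0.56047079 0.36675754 0.1       ]
```

```bash
python3 -m crank '[[[-2,1,50,0,1],[-2,1,100,0,1],[-2,1,135,0,1],[-2,1,150,0,1],[-2,1,160,0,1],[-2,1,164,0,1],[-2,1,164,0,1],[-2,1,164,0,-1],[-2,1,164,0,-1],[-2,1,164,0,-1],[-2,1,164,0,-1],[-2,1,164,0,-1],[-2,1,164,0,-1],[-2,1,164,0,-1],[-2,1,164,0,-1]]]' 25
```

```text
time: 4.95
ee_pos: [0.5678, 0.3209, 0.1154]
eef_rot: [-0.571, 0.821, -0.0, -0.0]
ft_force: [-0.3, 0.2, -0.2]
width: 0.0309
grip_force: 0.0
```

```bash
python3 -m crank '[[[0,0,0,0,-1],[0,0,0,0,-1],[0,0,0,0,-1],[0,0,0,0,-1],[0,0,0,8,-1],[0,0,0,16,-1]]]'
```

```text
time: 5.55
ee_pos: [0.5677, 0.3209, 0.1153]
eef_rot: [-0.449, 0.893, 0.0, -0.0]
ft_force: [0.1, 0.7, -0.6]
width: 0.0003
grip_force: 0.0
```

```bash
python3 - <<'E'
from bench import r
from h import *
a=[]
for n in("wrist","top"):
    c=r.camera(n);im=np.clip(c["image"][:,:,::-1]*1.5,0,255).astype(np.uint8)
    a.append(cv2.resize(im[60:360,120:520] if n=="wrist" else im[140:206,206:294],(400,300)))
cv2.imwrite("pics/w2.png",np.hstack(a));s=r.read_state();print(s["width"],s["grip_force"],s["ft_force"],s["torque"])
E
```

```text
0.0007455609318487292 0.0 [ 1.04659966 -0.49810886 -0.77729829] [ 0.14813302 -0.04484155  0.06534886]
```

View pics/w2.png

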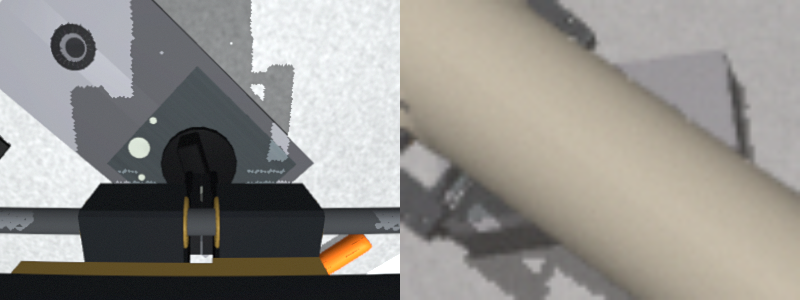

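The wrist view shows the knob bar still at its old angle, at crop (192,153). The fingers are shut in front of it, at crop (200,220). I'll check where the TCP falls in the picture.

```bash
python3 - <<'E'
from bench import r
from h import *
c=r.camera("wrist");s=r.read_state();M=R.from_quat(s["eef_rot"]).as_matrix();p=s["ee_pos"]
print(p,s["width"],c["eye"],(c["eye"]-p)@M, R.from_quat(c["attitude"]).as_matrix().T@M)
for n,X in(("tcp",p),("grasp",p-M[:,2]*.019),("axis.1",(.568,.32,.105)),("axis.141",(.568,.32,.141)),("mark",(.598,.2855,.1)),("well",(.589,.2024,.1))):
    q=proj(c,X)[0];print(n,q,"crop",q-[120,60])
E
```

```text
[0.56784139 0.32090157 0.11557868] 0.00013456461063997884 [0.52026599 0.25812793 0.31028164] [ 0.0787574   0.00127217 -0.19470194] [[-4.70056048e-03  9.99988926e-01  2.30552792e-04]
 [-9.59094216e-01 -4.44307110e-03 -2.83052192e-01]
 [-2.83048033e-01 -1.55162580e-03  9.59104480e-01]]
tcp [319.78544446 229.13801508] crop [199.78544446 169.13801508]
grasp [319.66386558 240.17373398] crop [199.66386558 180.17373398]
axis.1 [318.96181    222.98950151] crop [198.96181    162.98950151]
axis.141 [318.53048876 243.46874094] crop [198.53048876 183.46874094]
mark [259.6162248  208.13114207] crop [139.6162248  148.13114207]
well [193.14153769 108.3986433 ] crop [73.14153769 48.3986433 ]
```

```bash
python3 - <<'E'
from bench import r
from h import *
c=r.camera("wrist");im=np.clip(c["image"][:,:,::-1].astype(float)*2.5,0,255).astype(np.uint8)
cv2.imwrite("pics/w3.png",cv2.resize(im[180:340,240:400],(600,600),interpolation=cv2.INTER_CUBIC))
E
```

```text
(no output)
```

View pics/w3.png

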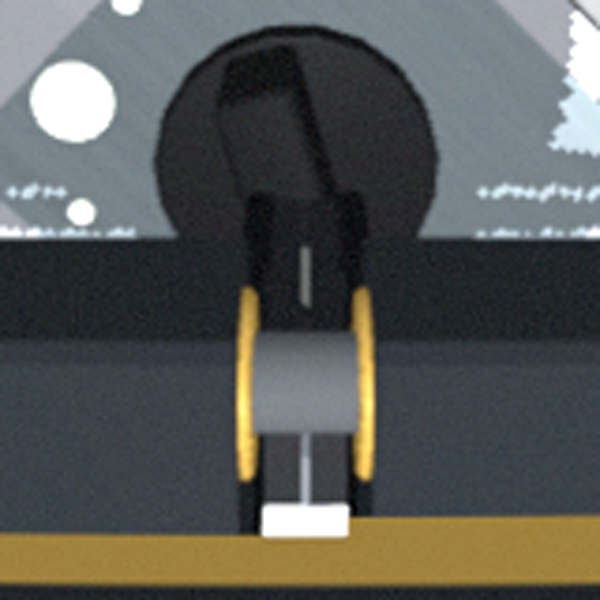

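The shut fingers show no gap and the bar has not turned, so the tips must be passing above the bar. In the wrist images they also look about 25–30 mm nearer the camera than the reported TCP. I'll probe gently downwards to find where the tips really are.

```bash
python3 -m crank '[[[0,0,1,0,-1],[0,0,2,0,-1],[0,0,3,0,-1],[0,0,3,0,-1]]]' 5; python3 - <<'E'
from h import *
import pickle
c=pickle.load(open("w1.pkl","rb"));g=c["image"].max(2)
for y in range(225,275,6):
    row=g[y,180:460]; d=np.where(row<35)[0]+180; print(y,d[d<320].max() if (d<320).any() else None,d[d>320].min() if (d>320).any() else None)
E
```

```text
time: 6.15
ee_pos: [0.5677, 0.3208, 0.1121]
eef_rot: [-0.452, 0.892, 0.0, -0.0]
ft_force: [-0.8, -0.7, -0.3]
width: 0.0003
grip_force: 0.0
225 None None
231 None None
237 247 395
243 247 395
249 248 394
255 248 394
261 249 393
267 247 395
273 319 321
```

The inner edges of the finger tips put them about 31 mm behind the reported TCP, which fits the missing contact. I'll descend further to confirm with contact.

```bash
python3 -m crank '[[[0,0,1,0,-1],[0,0,2,0,-1],[0,0,2,0,-1]]]'; python3 -m crank '[[[0,0,1,0,-1],[0,0,2,0,-1],[0,0,2,0,-1]]]'
```

```text
time: 6.45
ee_pos: [0.5677, 0.3209, 0.1103]
eef_rot: [-0.452, 0.892, -0.0, -0.0]
ft_force: [0.1, -0.1, 0.6]
width: 0.0005
grip_force: 0.0
time: 6.75
ee_pos: [0.5678, 0.321, 0.1085]
eef_rot: [-0.452, 0.892, -0.0, 0.0]
ft_force: [-0.5, 0.7, 0.4]
width: 0.0002
grip_force: 0.6
```

```bash
python3 -m crank '[[[0,0,1,0,-1],[0,0,2,0,-1],[0,0,2,0,-1]]]'; python3 -m crank '[[[0,0,1,0,-1],[0,0,2,0,-1],[0,0,2,0,-1]]]';python3 -m crank '[[[0,0,1,0,-1],[0,0,2,0,-1],[0,0,2,0,-1]]]'
```

```text
time: 7.05
ee_pos: [0.5681, 0.3211, 0.1083]
eef_rot: [-0.452, 0.892, -0.0, 0.001]
ft_force: [-3.8, -4.7, 14.8]
width: 0.0009
grip_force: 7.3
time: 7.35
ee_pos: [0.5683, 0.3213, 0.1081]
eef_rot: [-0.451, 0.892, -0.001, 0.001]
ft_force: [-7.7, -7.5, 27.3]
width: 0.0006
grip_force: 14.0
time: 7.65
ee_pos: [0.5685, 0.3215, 0.108]
eef_rot: [-0.451, 0.892, -0.001, 0.002]
ft_force: [-12.2, -11.4, 40.7]
width: 0.0007
grip_force: 20.6
```

Contact came at a reported z of 0.108, where the bar top should be at 0.141. So the real tips are 32.5 mm above the reported TCP, and the picture gave 32.6. I'll use reported z = true tip height − 0.0325 from now on. Next I'll back off, open, realign and grip lower.

```bash
python3 -m crank '[[[0,0,-15,-8,0],[0,0,-15,-16,0],[0,0,-15,-16,0],[0,0,-15,-16,0],[0,0,-15,-16,0],[0,0,-15,-16,0],[0,0,-15,-16,0],[0,0,5,-16,0],[0,0,15,-16,0],[0,0,20,-16,0],[0,0,20,-16,0],[0,0,20,-16,-1],[0,0,20,-16,-1],[0,0,20,-16,-1],[0,0,20,-16,-1],[0,0,20,-16,-1],[0,0,20,-16,-1],[0,0,20,-16,-1]]]' 30
```

```text
time: 9.45
ee_pos: [0.5696, 0.3203, 0.0828]
eef_rot: [-0.571, 0.821, -0.001, 0.001]
ft_force: [5.3, 0.2, -1.6]
width: 0.0138
grip_force: 30.0
```

```bash
python3 -m crank '[[[0,0,0,8,-1],[0,0,0,16,-1],[0,0,0,24,-1],[0,0,0,32,-1],[0,0,0,40,-1],[0,0,0,48,-1],[0,0,0,56,-1],[0,0,0,64,-1],[0,0,0,72,-1],[0,0,0,80,-1],[0,0,0,88,-1],[0,0,0,96,-1],[0,0,0,104,-1],[0,0,0,112,-1],[0,0,0,118,-1],[0,0,0,121,-1],[0,0,0,121,-1],[0,0,0,121,-1]]]'
```

```text
time: 11.25
ee_pos: [0.5697, 0.3202, 0.0828]
eef_rot: [0.433, 0.901, 0.001, 0.001]
ft_force: [6.1, -0.2, -2.4]
width: 0.0136
grip_force: 30.0
```

```bash
python3 -m crank '[[[0,0,0,0,0],[0,0,0,0,0],[0,0,0,0,0],[0,0,0,0,0],[0,0,0,0,0],[0,0,-30,0,0],[0,0,-80,0,0],[0,0,-130,0,0],[0,0,-180,0,0],[0,0,-180,0,0]]]'
python3 - <<'E'
from bench import r
from h import *
import pickle
c=r.camera("wrist");s=r.read_state();print(s["joint_positions"].round(2),R.from_quat(s["eef_rot"]).as_matrix().round(3))
pickle.dump(c,open("w4.pkl","wb"));print(proj(c,[(.598,.2855,.1),(.568,.32,.141),(.568,.32,.105)]))
im=np.clip(c["image"][:,:,::-1]*1.5,0,255).astype(np.uint8);cv2.imwrite("pics/w4.png",im)
E
```

```text
time: 12.25
ee_pos: [0.5694, 0.323, 0.2705]
eef_rot: [0.433, 0.901, 0.005, 0.003]
ft_force: [0.1, 1.4, -0.4]
width: 0.0431
grip_force: 0.0
[-0.1   0.45 -0.72  1.23  0.3   1.56 -0.09] [[-0.625  0.78   0.005]
 [ 0.78   0.625  0.003]
 [-0.001  0.006 -1.   ]]
[[319.59948593 213.04243511]
 [318.14709818 186.66425129]
 [318.11413442 179.7373283 ]]
```

View pics/w4.png

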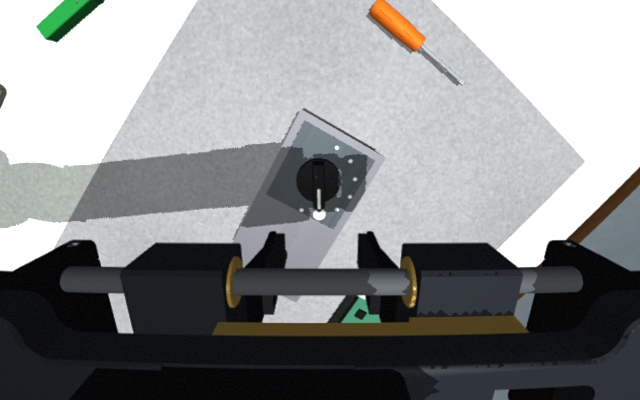

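The pointer nose at (319,200) points straight at the wide mark at (319,214), so the selector is done. Now over to the iron.

```bash
python3 -m crank '[[[-219,-264,70,122,0.3],[-219,-264,70,122,0.3],[-219,-264,70,122,0.3],[-219,-264,70,122,0.3],[-219,-264,70,122,0.3],[-219,-264,70,122,0.3],[-219,-264,70,122,0.3],[-219,-264,70,122,0.3],[-219,-264,70,122,0.3],[-219,-264,70,122,0.3],[-219,-264,70,122,0.3],[-219,-264,70,122,0.3],[-219,-264,70,122,0.3],[-219,-264,70,122,0.3],[-219,-264,70,122,0.3],[-219,-264,70,122,0.3],[-219,-264,70,122,0.3]]]'
python3 - <<'E'
from bench import r
from h import *
import pickle
c=r.camera("wrist");s=r.read_state();M=R.from_quat(s["eef_rot"]).as_matrix();print(s["joint_positions"].round(2),M.round(3))
pickle.dump(c,open("w5.pkl","wb"));print(proj(c,[(.4828,-.0157,.022),(.5853,-.0044,.022),(.665,.005,.011)]))
im=np.clip(c["image"][:,:,::-1]*1.5,0,255).astype(np.uint8);cv2.imwrite("pics/w5.png",im)
E
```

```text
time: 14.0
ee_pos: [0.4984, -0.0151, 0.1921]
eef_rot: [0.998, 0.06, -0.0, -0.0]
ft_force: [0.2, -0.3, 0.4]
width: 0.0564
grip_force: 0.0
[ 0.35  0.08 -0.43  1.76  0.03  1.31 -1.54] [[ 0.993  0.119 -0.   ]
 [ 0.119 -0.993 -0.   ]
 [-0.     0.    -1.   ]]
[[319.75165258 188.54245228]
 [320.60434351 103.96476214]
 [320.81913997  31.97381183]]
```

View pics/w5.png

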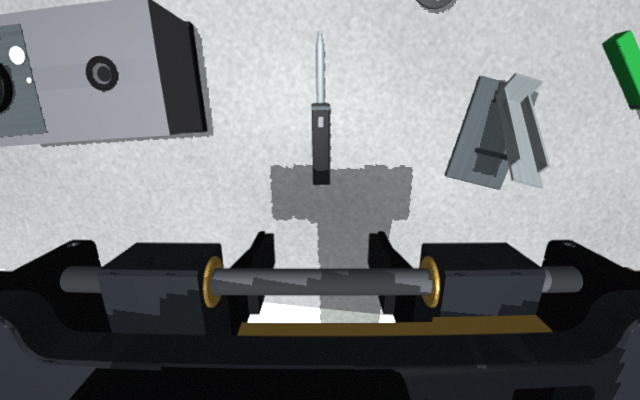

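The iron lies along x = 320, with the butt at (321,185) and the collar at (321,103), matching my estimate to 4 mm. I'll descend onto its end.

```bash
python3 - <<'E'
from h import *
import pickle
c=pickle.load(open("w5.pkl","rb"));S,T=pickle.load(open("c0.pkl","rb"))
print(plane(c,(321,184.5),.022),plane(c,(321,103.5),.022),plane(c,(320,33),.011),tri(c,(320.5,103.5),T,(320.1,174.5)))
E
python3 -m crank '[[[-2,0,50,0,0.3],[-2,0,100,0,0.3],[-2,0,150,0,0.3],[-2,0,180,0,0.3],[-2,0,200,0,0.3],[-2,0,210,0,0.3],[-2,0,215,0,0.3],[-2,0,218,0,0.3],[-2,0,218,0,0.3]]]' 5
```

```text
[ 0.48824858 -0.0166434   0.022     ] [ 0.58587958 -0.00480082  0.022     ] [0.66380777 0.00580698 0.011     ] (array([ 0.58585509, -0.0043152 ,  0.01982788]), np.float64(0.00022621543063736102))
time: 14.95
ee_pos: [0.4973, -0.0154, -0.0249]
eef_rot: [0.998, 0.059, 0.001, 0.0]
ft_force: [1.1, -0.0, 0.4]
width: 0.0567
grip_force: 0.0
```

```bash
python3 -m crank '[[[0,0,2,0,0.3],[0,0,2,0,-1],[0,0,2,0,-1],[0,0,2,0,-1],[0,0,2,0,-1],[0,0,2,0,-1],[0,0,2,0,-1],[0,0,2,0,-1],[0,0,-10,0,-1],[0,0,-30,0,-1],[0,0,-60,0,-1],[0,0,-90,0,-1],[0,0,-120,0,-1],[0,0,-120,0,-1]]]' 5
```

```text
time: 16.35
ee_pos: [0.4992, -0.0151, 0.0991]
eef_rot: [0.998, 0.058, 0.003, 0.001]
ft_force: [0.1, -0.3, -1.2]
width: 0.022
grip_force: 5.0
```

```bash
python3 -m crank '[[[0,0,-50,0,-1],[0,0,-100,0,-1],[0,0,-150,0,-1],[0,0,-165,0,-1],[0,0,-165,0,-1],[0,0,-165,0,-1]]]' 3
python3 - <<'E'
from bench import r
from h import *
import pickle
c=r.camera("wrist");S=r.camera("scene");T=r.camera("top");pickle.dump((c,S,T),open("c6.pkl","wb"))
p=r.read_state()["ee_pos"]+[0,0,.0515];print(p)
a=np.zeros((600,800,3),np.uint8);a[:250,:400]=cv2.resize(c["image"],(400,250))
def put(C,n,y,x,w,h):
    q=proj(C,p)[0].astype(int);u=max(q[0]-60,0);v=max(q[1]-50,0);print(n,"origin",u,v,"grasp",q)
    a[y:y+h,x:x+w]=cv2.resize(C["image"][v:v+int(120*h/w),u:u+120],(w,h),interpolation=cv2.INTER_CUBIC)
put(S,"S",0,400,400,300);put(T,"T",300,400,400,300);a[250:550,:400]=cv2.resize(c["image"][0:240,160:480],(400,300))
cv2.imwrite("pics/c6.png",np.clip(a[:,:,::-1]*1.6,0,255).astype(np.uint8))
E
```

```text
time: 16.95
ee_pos: [0.4961, -0.0153, 0.2583]
eef_rot: [0.998, 0.058, -0.001, -0.0]
ft_force: [0.1, -0.2, -1.4]
width: 0.0222
grip_force: 3.0
[ 0.49576134 -0.01532552  0.30913647]
S origin 243 110 grasp [303 160]
T origin 266 132 grasp [326 182]
```

View pics/c6.png

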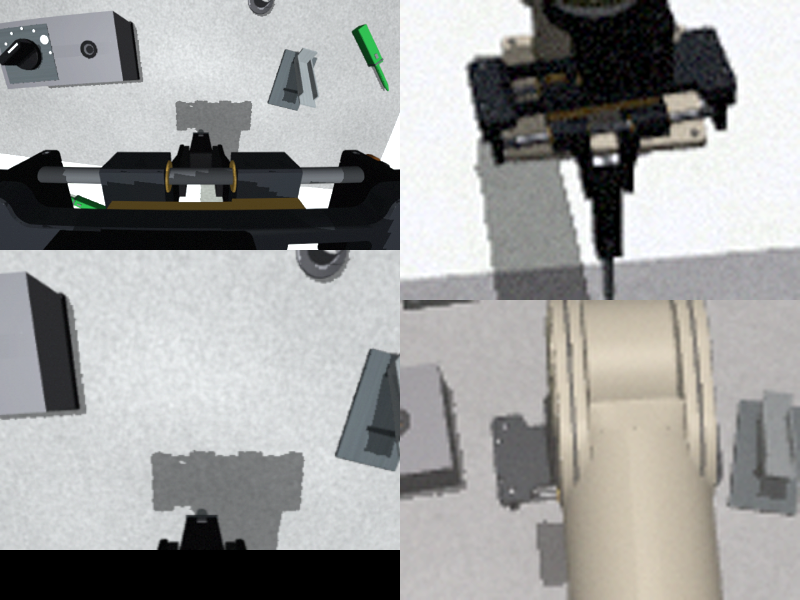

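The iron is held and hangs nearly upright. In scene pixels its collar is at about (305,186.5). In the wrist view the black handle's end is at about (321,212). I'll quantify the tilt from both views.

```bash
python3 - <<'E'
from h import *
import pickle
c,S,T=pickle.load(open("c6.pkl","rb"));p=np.array([.4958,-.0153,.309]);M=np.array([.9934,.1175,0])
for t in(-20,-10,-5,0,5,10,20,30):
    a=np.radians(t);d=np.array([0,0,-1])*np.cos(a)+M*np.sin(a)
    print(t,*[proj(C,p+d*L)[0].round(1) for C in(S,c) for L in(.09,.17)])
im=S["image"];g=im.astype(int)
# scene: shaft end below collar
for y in range(180,240,3):
    r_=g[y,295:318].max(1);print(y,r_.min(),295+r_.argmin())
w=c["image"].max(2)
for y in range(196,230,2):print(y,w[y,314:330:2])
E
```

```text
-20 [303.1 176.6] [302.6 188.7] [320.7 245.7] [320.7 239. ]
-10 [304.2 181.2] [304.5 197.2] [320.6 227.2] [320.7 212.6]
-5 [304.7 183.4] [305.5 201.2] [320.6 218.2] [320.7 199.5]
0 [305.2 185.4] [306.5 204.9] [320.6 209.2] [320.7 186.3]
5 [305.8 187.2] [307.4 208.4] [320.6 200.3] [320.7 173.1]
10 [306.3 188.9] [308.4 211.7] [320.6 191.5] [320.7 159.8]
20 [307.3 191.7] [310.3 217.3] [320.6 174.2] [320.6 132.7]
30 [308.3 193.6] [312.1 221.5] [320.6 157.4] [320.6 104.6]
180 0 302
183 0 303
186 2 304
189 27 306
192 29 306
195 27 305
198 22 305
201 56 296
204 56 295
207 54 298
210 55 299
213 52 299
216 53 302
219 50 315
222 51 309
225 50 296
228 52 303
231 50 314
234 52 306
237 57 295
196 [76 74 72 73 75 74 75 74]
198 [72 74 75 75 76 76 77 77]
200 [72 76 78 77 77 75 76 78]
202 [76 77 78 76 75 76 77 77]
204 [78 75 76 74 73 74 75 76]
206 [79 76 74 71 73 75 74 75]
208 [87 75 50 43 42 51 74 77]
210 [134  75  43  43  43  43  70  80]
212 [44 29 25 25 25 25 29 31]
214 [ 8  7 20 24 24 21  9  8]
216 [ 3 10 37 40 43 35  9  5]
218 [ 5  3 18 17 19 16  6  5]
220 [4 8 7 5 4 9 6 8]
222 [5 6 8 4 6 6 4 4]
224 [8 4 5 8 6 7 7 5]
226 [5 5 6 7 7 6 4 6]
228 [ 7  3  4 10  9  8  6  5]
```

The tilt is about −7° (tip towards the robot), putting the tip at about (0.475, −0.018, 0.140). I'll carry it so the tip is over the well, gripping a little harder.

```bash
python3 -m crank '[[[7,-10,0,0,-1],[21,-31,0,0,-1],[35,-51,0,0,-1],[49,-72,0,0,-1],[63,-92,0,0,-1],[77,-113,0,0,-1],[91,-133,0,0,-1],[105,-154,0,0,-1],[119,-175,0,0,-1],[130,-192,0,0,-1],[136,-201,0,0,-1],[139,-205,0,0,-1],[139,-205,0,0,-1],[139,-205,0,0,-1],[139,-205,0,0,-1]]]' 10
python3 - <<'E'
from bench import r
from h import *
import pickle
c=r.camera("wrist");S=r.camera("scene");T=r.camera("top");pickle.dump((c,S,T),open("c7.pkl","wb"))
s=r.read_state();M=R.from_quat(s["eef_rot"]).as_matrix();p=s["ee_pos"]-M[:,2]*.0515;print(p,M[:,0],M[:,2])
for t in(-12,-9,-6,-3,0,3):
    a=np.radians(t);d=M[:,2]*np.cos(a)+M[:,0]*np.sin(a);e=p+d*.17
    print(t,e.round(4),*[proj(C,p+d*L)[0].round(1) for C in(S,c) for L in(.09,.17)])
print("well",proj(c,(.589,.2024,.1)),proj(S,(.589,.2024,.1)))
q=proj(S,p)[0].astype(int)
a=np.zeros((600,800,3),np.uint8)
a[:,:400]=cv2.resize(S["image"][q[1]-10:q[1]+80,q[0]-25:q[0]+35],(400,600),interpolation=cv2.INTER_CUBIC)
a[:,400:]=cv2.resize(c["image"][130:250,280:360],(400,600),interpolation=cv2.INTER_CUBIC)
print("S origin",q-[25,10],"scale 6.67; W origin 280,130 scale 5")
cv2.imwrite("pics/c7.png",np.clip(a[:,:,::-1]*1.8,0,255).astype(np.uint8))
E
```

```text
time: 18.6
ee_pos: [0.6109, 0.2035, 0.2597]
eef_rot: [0.998, 0.058, 0.0, 0.0]
ft_force: [0.0, 0.2, -0.8]
width: 0.0218
grip_force: 10.0
[0.61083414 0.20386252 0.31120829] [9.93288111e-01 1.15665559e-01 4.54428653e-04] [ 4.95385120e-04 -3.25348156e-04 -9.99999824e-01]
-12 [0.5758 0.1997 0.1449] [390.  202.9] [384.9 217.7] [320.2 231. ] [320.3 218. ]
-9 [0.5845 0.2007 0.1433] [390.5 204.4] [385.9 220.4] [320.2 225.5] [320.3 210.1]
-6 [0.5933 0.2018 0.1421] [391.1 205.8] [386.9 223. ] [320.2 220. ] [320.3 202.2]
-3 [0.6021 0.2028 0.1414] [391.7 207.2] [387.9 225.6] [320.2 214.6] [320.3 194.3]
0 [0.6109 0.2038 0.1412] [392.3 208.5] [388.9 228. ] [320.2 209.2] [320.3 186.4]
3 [0.6198 0.2048 0.1414] [392.9 209.8] [390.  230.4] [320.2 203.8] [320.3 178.4]
well [[319.46640519 195.60388615]] [[385.23643422 231.34165103]]
S origin [371 173] scale 6.67; W origin 280,130 scale 5
```

View pics/c7.png

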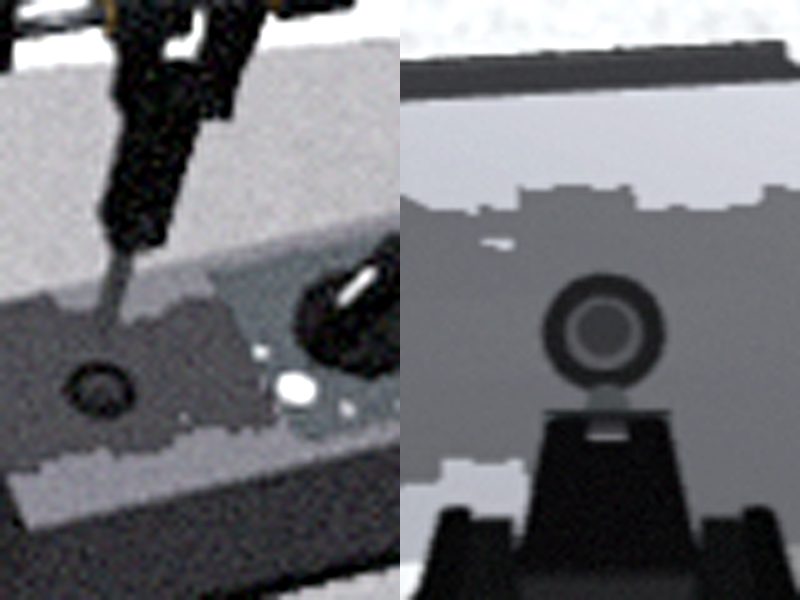

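The tip, at scene (386.7,222.5) and wrist ≈(321.6,207), gives a tilt of about −7°. That puts it over the well to within 2–4 mm, inside the chamfer. I'll lower it in steps and watch the force.

```bash
python3 -m crank '[[[0,0,15,0,-1],[0,0,30,0,-1],[0,0,38,0,-1],[0,0,42,0,-1],[0,0,45,0,-1],[0,0,48,0,-1],[0,0,48,0,-1]]]' 8
```

```text
time: 19.45
ee_pos: [0.6107, 0.2045, 0.2111]
eef_rot: [0.998, 0.058, -0.0, 0.0]
ft_force: [-0.8, -0.1, -1.3]
width: 0.022
grip_force: 8.0
```

```bash
python3 -m crank '[[[-1,0,3,0,-1],[-2,0,6,0,-1],[-3,0,8,0,-1],[-3,0,8,0,-1]]]' 5
```

```text
time: 19.85
ee_pos: [0.6076, 0.2041, 0.2031]
eef_rot: [0.998, 0.058, -0.0, 0.0]
ft_force: [0.3, -0.6, -1.9]
width: 0.0218
grip_force: 5.0
```

No contact force, and by depth the tip is about 14 mm into the well. I'll straighten by moving the hand over the well while lowering, at a light grip.

```bash
python3 -m crank '[[[-3,0,5,0,-1],[-6,0,10,0,-1],[-9,0,13,0,-1],[-12,0,16,0,-1],[-15,0,19,0,-1],[-17,0,22,0,-1],[-18,0,24,0,-1],[-18,0,24,0,-1],[-18,0,24,0,-1]]]' 3
```

```text
time: 20.75
ee_pos: [0.59, 0.202, 0.1794]
eef_rot: [0.998, 0.058, -0.0, 0.0]
ft_force: [0.5, -0.1, -0.8]
width: 0.022
grip_force: 3.0
```

```bash
python3 -m crank '[[[0,0,4,0,-1],[0,0,8,0,-1],[0,0,12,0,-1],[0,0,16,0,-1],[0,0,20,0,-1],[0,0,24,0,-1],[0,0,28,0,-1],[0,0,28,0,-1]]]' 15
```

```text
time: 21.55
ee_pos: [0.59, 0.2021, 0.1512]
eef_rot: [0.998, 0.058, 0.0, -0.0]
ft_force: [0.8, 0.4, 0.4]
width: 0.0217
grip_force: 15.0
```

```bash
python3 -m crank '[[[0,0,3,0,-1],[0,0,6,0,-1],[0,0,9,0,-1],[0,0,12,0,-1],[0,0,12,0,-1]]]' 40
```

```text
time: 22.05
ee_pos: [0.5942, 0.2032, 0.1486]
eef_rot: [0.998, 0.058, 0.006, -0.001]
ft_force: [-9.7, -6.6, 55.5]
width: 0.022
grip_force: 40.1
```

55 N with little motion: it's either home or caught. I'll ease off and measure the collar height in the scene view numerically.

```bash
python3 -m crank '[[[0,0,-9,0,-1],[0,0,-9,0,-1]]]' 40
python3 - <<'E'
from bench import r
from h import *
S=r.camera("scene");c=r.camera("wrist");g=S["image"].astype(int).max(2)
for z in(.1,.105,.111,.116,.15):
    print(z,proj(S,[(.6,.2037,z),(.589,.2024,z),(.6,.193,z),(.6,.214,z)]).round(1).tolist())
for y in range(196,244,2):print(y,g[y,374:400:2])
w=c["image"].max(2);print("wrist",proj(c,[(.6,.2037,.1),(.6,.2037,.111)]))
q=proj(c,(.6,.2037,.1))[0].astype(int)
for y in range(q[1]-12,q[1]+30,2):print(y,w[y,q[0]-30:q[0]+31:5])
E
```

```text
time: 22.25
ee_pos: [0.5916, 0.2023, 0.1501]
eef_rot: [0.998, 0.058, 0.002, -0.0]
ft_force: [4.1, 0.8, 4.3]
width: 0.0215
grip_force: 40.0
0.1 [[386.5, 234.3], [385.2, 231.3], [382.8, 234.6], [390.1, 234.0]]
0.105 [[386.7, 233.2], [385.4, 230.2], [383.0, 233.5], [390.3, 232.9]]
0.111 [[386.9, 231.9], [385.6, 228.9], [383.2, 232.2], [390.5, 231.5]]
0.116 [[387.1, 230.8], [385.8, 227.8], [383.4, 231.1], [390.7, 230.4]]
0.15 [[388.4, 223.0], [387.1, 220.0], [384.6, 223.3], [392.1, 222.6]]
196 [ 47  51   4  44  47  33  39  32  24 110 102  25   5]
198 [112 102  23  22  23  19  23  21  22  74  31  35  55]
200 [114  91  36  56  16  17  20  20  21  27  24  24  27]
202 [ 73  70  36  43   5  19  14   8  17 100  20   7   7]
204 [66 87 98 45  0  0 21 20  3 70  6  4  7]
206 [109 108 113  90  13   0   7  15   7  23   5   3   0]
208 [107 109 108 113  21  17   1  12  16  15   0  11  19]
210 [105 109 109 110   6   7   2   4   0   5   8   7  61]
212 [116 110 108 110  49   3  13   5   0  10  10   2  67]
214 [111 111 107 111 104   6  12   0   2   0  48  40  74]
216 [111  97  81  62  53   2  14   6   1  
[... 936 characters left out ...]
 37 22 23 66 70 70 70 69]
195 [68 69 69 68 54 20 19 21 20 70 70 70 69]
197 [68 69 68 69 22 20 20 20 17 61 71 71 71]
199 [69 70 71 71 20 22 43 31 19 37 71 72 72]
201 [70 71 72 59 30 29 31 31 30 22 71 72 72]
203 [71 71 70 28 16 10 12  9  7 27 72 71 72]
205 [70 71 71 24  7  7 34 19  8 19 70 71 69]
207 [70 70 70 19  8  8 35 23  8 17 71 71 71]
209 [70 71 71 20  7  8 58 40  7 15 70 70 71]
211 [71 71 70 21  6  7  8  9  7 15 71 71 70]
213 [70 70 70 24  8  7 10  8  8 12 71 71 70]
215 [69 70 70 40  7  9  8  7  8 10 71 71 70]
217 [69 69 70 61 10 11  6  7  9 12 71 69 69]
219 [69 70 70 63  8 12  7  6  9 10 69 69 69]
221 [69 69 70 55  7  9  8 10  6  9 69 69 68]
223 [68 68 69 53  8  7  6  6  8  6 68 68 69]
```

```bash
python3 - <<'E'
from bench import r
from h import *
c=r.camera("wrist");w=c["image"].max(2);s=r.read_state();print(s["ee_pos"],s["ft_force"])
for y in range(190,214):print(y,*w[y,300:341:2])
print(proj(c,[(.589,.2024,.1),(.5+.0765+.0249,.2038,.1)]))
M=R.from_quat(s["eef_rot"]).as_matrix()
for z in(.1,.11,.12,.13):
    o=np.array([.589,.2024,z]);print(z,proj(c,[o+M[:,0]*.011+M[:,1]*k for k in(-.011,.011)]).round(1).tolist(),proj(c,[o+M[:,0]*.005+M[:,1]*k for k in(-.005,.005)]).round(1).tolist())
E
```

```text
[0.59147132 0.20228013 0.14898113] [5.2939732  0.49297732 9.29497949]
190 69 69 70 69 70 69 70 70 70 70 70 71 70 70 70 69 71 70 69 70 70
191 69 68 68 69 69 69 70 71 71 66 66 65 68 70 71 70 70 70 70 70 70
192 70 69 69 69 69 70 70 68 64 41 42 38 49 65 67 71 70 69 70 71 70
193 69 70 69 69 68 71 68 54 35 20 21 20 22 30 42 67 70 69 70 70 70
194 69 69 69 70 70 69 55 24 20 19 21 20 18 19 21 43 68 70 69 69 69
195 69 69 68 69 70 59 28 20 20 20 20 19 19 20 20 23 56 70 70 71 70
196 69 68 69 69 68 35 19 15 19 18 18 17 21 19 18 18 30 66 69 70 70
197 69 69 69 70 55 22 20 18 20 16 20 20 21 19 20 20 20 44 71 72 72
198 69 69 71 68 33 17 22 21 19 22 24 26 21 20 19 19 19 24 69 72 71
199 71 71 72 59 21 20 20 21 21 34 40 45 34 22 21 19 21 22 58 72 71
200 71 71 72 50 19 23 22 23 27 45 44 46 45 31 22 23 22 19 36 71 72
201 71 71 72 34 27 30 28 29 29 32 30 30 31 30 29 29 30 29 23 70 72
202 72 72 70 23 38 37 32 31 33 32 31 30 31 31 33 33 37 39 21 61 71
203 70 72 60 18 32 10 10 13 10 13 11 12 11 11 10 10 15 31 18 51 73
204 71 71 55 18 24 8 8 9 6 18 19 19 17 7 6 8 9 25 20 36 72
205 70 71 52 17 13 6 9 7 8 32 36 36 32 9 8 11 5 18 20 35 72
206 71 71 42 19 13 8 9 9 10 33 37 37 33 10 6 5 6 10 18 23 70
207 71 71 34 19 11 7 9 8 8 33 37 36 32 7 5 7 8 13 17 22 72
208 71 70 30 18 11 8 8 8 12 39 43 43 41 12 9 7 9 12 18 24 72
209 71 71 34 18 6 7 9 11 10 50 57 57 57 12 7 4 8 8 18 23 71
210 71 72 35 17 10 9 4 6 7 25 27 25 27 10 7 10 10 11 15 23 70
211 71 70 35 19 7 8 8 11 7 9 9 11 8 8 8 8 10 8 17 24 71
212 70 71 39 17 6 8 10 6 10 7 7 8 9 10 9 10 8 9 14 28 71
213 71 72 53 15 9 7 9 8 7 7 6 13 8 7 9 6 6 8 15 30 71
[[320.20474302 208.21809229]
 [320.25877428 194.35496893]]
0.1 [[307.4, 196.0], [333.0, 196.0]] [[314.4, 202.7], [326.0, 202.7]]
0.11 [[306.9, 199.2], [333.5, 199.3]] [[314.2, 206.2], [326.2, 206.2]]
0.12 [[306.3, 202.7], [334.0, 202.7]] [[313.9, 209.9], [326.4, 209.9]]
0.13 [[305.6, 206.5], [334.6, 206.5]] [[313.6, 214.0], [326.6, 214.0]]
```

The wrist image puts the collar at about z ≈ 0.115–0.12, so it isn't home yet. The full shaft diameter is just at the sprung contact. I'll push again with a firm grip and a dwell.

```bash
python3 -m crank '[[[-2,0,3,0,-1],[-2,0,5,0,-1],[-2,0,7,0,-1],[-2,0,7,0,-1],[-2,0,7,0,-1],[-2,0,7,0,-1]]]' 60; python3 -m crank '[[[0,0,2,0,-1],[0,0,4,0,-1],[0,0,4,0,-1],[0,0,4,0,-1],[0,0,4,0,-1]]]'
```

```text
time: 23.0
ee_pos: [0.5924, 0.2026, 0.1487]
eef_rot: [0.998, 0.058, 0.006, -0.001]
ft_force: [-3.5, -5.1, 49.6]
width: 0.0214
grip_force: 60.1
time: 23.5
ee_pos: [0.5932, 0.2029, 0.1485]
eef_rot: [0.998, 0.058, 0.008, -0.001]
ft_force: [-11.8, -9.4, 73.7]
width: 0.0214
grip_force: 60.1
```

```bash
python3 -m crank '[[[0,0,-10,0,-1],[0,0,-10,0,-1]]]' 60
python3 - <<'E'
from bench import r
from h import *
ims=[r.camera("scene") for _ in range(12)];S=ims[0];g=np.mean([i["image"].astype(float).mean(2) for i in ims],0)
c=r.camera("wrist");w=c["image"].max(2).astype(int);s=r.read_state();print(s["ee_pos"],s["ft_force"])
print("cols",*range(380,396))
for y in range(214,238):print(y,*g[y,380:396].round().astype(int))
print("wrist col320",[(y,w[y,319:323].mean().round()) for y in range(190,206)])
for X in [(.589,.2024,.1)]:
    M=R.from_quat(s["eef_rot"]).as_matrix()
    for z in(.1,.11,.12):
        o=np.array([.589,.2024,z]);print(z,proj(S,[o+M[:,0]*.011+M[:,1]*k for k in(-.011,0,.011)]).round(1).tolist())
    print("ring front",proj(S,o*[1,1,0]+[0,0,.1]+M[:,0]*.0125).round(1),proj(S,o*[1,1,0]+[0,0,.1]-M[:,0]*.0125).round(1))
for ys in(227,229,231,233):print(ys,tri(c,(320.3,200.7),S,(387,ys)))
E
```

```text
time: 23.7
ee_pos: [0.5901, 0.202, 0.1491]
eef_rot: [0.998, 0.058, 0.003, -0.0]
ft_force: [8.8, 0.3, 18.5]
width: 0.0213
grip_force: 60.0
[0.59045485 0.20209624 0.14904776] [ 6.36757666e+00 -1.50282295e-02  1.69352457e+01]
cols 380 381 382 383 384 385 386 387 388 389 390 391 392 393 394 395
214 110 114 76 25 2 8 5 5 6 4 6 5 4 43 37 46
215 96 95 66 21 3 7 5 4 6 4 5 4 2 54 69 74
216 60 60 46 16 3 3 5 5 2 5 4 4 5 67 81 83
217 42 44 33 14 4 6 4 4 4 4 5 3 7 54 61 61
218 44 45 33 7 6 4 4 6 3 5 7 4 7 39 42 40
219 42 46 24 4 4 6 7 5 7 3 4 2 15 41 44 44
220 44 45 26 6 4 4 4 7 4 5 3 5 23 42 44 43
221 45 44 22 4 3 4 4 5 3 4 4 4 28 44 44 43
222 44 41 16 2 4 3 5 5 4 6 7 2 33 44 44 44
223 43 37 11 4 5 6 4 5 5 5 2 7 41 44 45 43
224 45 37 14 4 5 4 6 2 4 6 4 6 40 44 43 44
225 45 34 12 4 3 6 4 5 6 8 6 13 41 44 44 42
226 45 27 8 4 6 6 5 4 4 4 3 25 41 45 44 44
227 43 20 3 4 3 4 3 14 23 11 3 27 42 43 44 44
228 43 20 5 3 5 4 7 22 27 8 2 36 45 43 43 45
229 42 20 11 6 4 4 9 24 21 9 5 40 45 44 44 44
230 32 13 9 4 2 7 8 14 12 5 7 36 44 44 44 44
231 30 11 8 8 4 6 6 10 6 12 12 33 42 44 45 43
232 39 17 6 7 16 16
[... 537 characters left out ...]
(51.0)), (200, np.float64(33.0)), (201, np.float64(35.0)), (202, np.float64(11.0)), (203, np.float64(16.0)), (204, np.float64(36.0)), (205, np.float64(37.0))]
0.1 [[390.2, 233.6], [386.5, 234.3], [382.8, 235.0]]
0.11 [[390.6, 231.4], [386.9, 232.1], [383.1, 232.8]]
0.12 [[391.0, 229.1], [387.2, 229.8], [383.5, 230.5]]
ring front [[386.7 234.7]] [[383.8 228.1]]
227 (array([0.60429125, 0.20230086, 0.13652362]), np.float64(0.004243167422380671))
229 (array([0.6017187 , 0.20294921, 0.12534056]), np.float64(0.001886491576658352))
231 (array([0.59912279, 0.20360424, 0.11400198]), np.float64(0.0005118451308898001))
233 (array([0.59650385, 0.2042659 , 0.10250645]), np.float64(0.0029527891352666476))
```

The collar edge (the grey bevel) triangulates to z ≈ 0.110, so it's about 10 mm from home. The rigid grip is probably jamming the shaft against the side contact. I'll release, close the fingers above the butt and press straight down so the iron can align itself.

```bash
python3 -m crank '[[[0,0,-3,0,0.1],[0,0,-3,0,0.1],[0,0,-3,0,0.1],[0,0,-3,0,0.1],[0,0,-3,0,0.1],[0,0,-25,0,0.1],[0,0,-52,0,0.1],[0,0,-52,0,-1],[0,0,-52,0,-1],[0,0,-52,0,-1],[0,0,-52,0,-1],[0,0,-52,0,-1],[0,0,-52,0,-1],[0,0,-52,0,-1],[0,0,-52,0,-1]]]' 20
python3 - <<'E'
from bench import r
from h import *
c=r.camera("wrist");w=c["image"].max(2).astype(int);s=r.read_state();M=R.from_quat(s["eef_rot"]).as_matrix()
for y in range(190,260,4):print(y,*w[y,290:352:3])
for z in(.2,.21,.22):
    o=np.array([.59,.2024,z]);print(z,proj(c,[o+M[:,0]*k for k in(.011,-.011)]).round(1).tolist())
print(proj(c,s["ee_pos"]-M[:,2]*.0325),proj(c,[(.589,.2024,.1),(.6015,.2038,.1)]))
S=r.camera("scene");g=S["image"].max(2)
for y in range(160,236,4):print(y,*g[y,374:410:2])
for z in(.2,.21,.22):print(z,proj(S,(.59,.2024,z)))
E
```

```text
time: 25.85
ee_pos: [0.5879, 0.2018, 0.1994]
eef_rot: [0.998, 0.058, -0.0, 0.0]
ft_force: [-0.2, -0.7, 0.9]
width: 0.001
grip_force: 0.0
190 66 66 66 66 67 66 15 8 7 6 2 5 8 6 8 19 66 66 66 66 66
194 66 66 66 65 67 66 19 6 7 8 6 6 4 7 6 30 65 67 66 66 66
198 65 64 66 66 66 65 47 8 5 6 9 8 6 4 7 61 65 67 66 66 66
202 64 63 63 63 64 63 26 7 9 11 7 7 8 9 6 52 64 63 63 64 64
206 64 62 63 64 64 63 9 7 6 8 7 10 9 7 4 36 64 64 65 63 65
210 64 63 63 63 63 63 7 7 7 8 5 6 7 6 8 19 65 64 63 64 64
214 62 63 63 63 63 56 9 12 11 11 12 12 13 11 10 12 63 63 63 63 65
218 61 62 63 63 62 51 15 16 15 15 15 19 16 19 18 12 65 62 63 64 64
222 61 64 61 63 63 51 15 17 16 17 17 15 18 16 14 13 63 63 64 63 63
226 62 62 62 63 61 56 14 16 12 16 16 15 17 16 17 12 64 63 63 64 63
230 62 61 61 61 62 56 13 13 15 15 16 18 15 12 15 14 62 62 62 62 63
234 63 63 62 62 61 33 1 6 7 8 14 9 9 10 6 3 52 62 62 62 62
238 106 106 108 64 62 12 7 8 12 7 9 9 10 9 5 7 46 63 62 62 63
242 99 100 99 58 58 3 7 7 7 10 45 11 8 8 6 3 25 59 59 59 59
246 12 13 15 15 13 8 4 8 9 9 104 30 8 9 2 7 12 14 13 14 12
250 13 13 14 14 14 7 6 11 5 7 109 3
[... 877 characters left out ...]
107 106 68 0 6 9 4 14 108 107 113 109 108 105
200 111 109 110 107 107 107 112 46 4 15 0 98 110 104 108 106 106 110
204 106 109 105 109 102 107 112 107 85 107 110 112 105 105 108 105 110 109
208 109 109 111 103 110 63 5 9 14 5 103 109 105 109 109 110 102 106
212 107 107 106 106 115 32 10 9 0 7 85 99 87 70 64 79 75 69
216 111 97 78 62 60 0 4 1 4 0 43 46 47 52 49 35 58 56
220 45 45 45 48 31 19 0 6 10 11 49 46 43 47 46 45 36 57
224 50 49 43 41 11 17 11 0 7 44 46 51 47 46 39 45 40 34
228 46 46 45 46 12 11 3 26 11 47 49 42 46 48 46 39 49 44
232 48 48 46 48 9 11 28 14 5 48 51 48 41 44 71 72 74 72
0.2 [[389.10095302 208.16882351]]
0.21 [[389.50839439 205.647836  ]]
0.22 [[389.92141312 203.09208574]]
```

Pressing down will also measure the butt height: home means contact at a reported z of about 0.1675.

```bash
python3 -m crank '[[[1,0,8,0,-1],[1,0,12,0,-1],[1,0,14,0,-1],[1,0,14,0,-1]]]'; for i in 1 2 3; do :; done; python3 -m crank '[[[0,0,1,0,-1],[0,0,2,0,-1],[0,0,3,0,-1],[0,0,3,0,-1]]]'; python3 -m crank '[[[0,0,1,0,-1],[0,0,2,0,-1],[0,0,3,0,-1],[0,0,3,0,-1]]]'
```

```text
time: 26.35
ee_pos: [0.5887, 0.2018, 0.1849]
eef_rot: [0.998, 0.058, -0.0, 0.0]
ft_force: [-0.0, 1.6, -0.5]
width: 0.0004
grip_force: 0.0
time: 26.75
ee_pos: [0.589, 0.2019, 0.1824]
eef_rot: [0.998, 0.058, 0.0, 0.0]
ft_force: [-0.4, 0.4, 0.4]
width: 0.0006
grip_force: 0.0
time: 27.15
ee_pos: [0.5889, 0.2019, 0.1792]
eef_rot: [0.998, 0.058, -0.0, 0.0]
ft_force: [0.1, 0.5, -0.4]
width: 0.0006
grip_force: 0.0
```

```bash
python3 -m crank '[[[0,0,1,0,-1],[0,0,2,0,-1],[0,0,3,0,-1],[0,0,3,0,-1]]]'; python3 -m crank '[[[0,0,1,0,-1],[0,0,2,0,-1],[0,0,3,0,-1],[0,0,3,0,-1]]]'; python3 -m crank '[[[0,0,1,0,-1],[0,0,2,0,-1],[0,0,3,0,-1],[0,0,3,0,-1]]]'
```

```text
time: 27.55
ee_pos: [0.5889, 0.2019, 0.1762]
eef_rot: [0.998, 0.058, -0.0, 0.0]
ft_force: [-0.2, 0.0, 1.0]
width: 0.0006
grip_force: 0.0
time: 27.95
ee_pos: [0.5889, 0.2019, 0.1732]
eef_rot: [0.998, 0.058, -0.0, 0.0]
ft_force: [0.2, -0.6, -0.6]
width: 0.0001
grip_force: 0.0
time: 28.35
ee_pos: [0.5889, 0.2019, 0.1702]
eef_rot: [0.998, 0.058, -0.0, 0.0]
ft_force: [-0.7, 0.3, 0.8]
width: 0.0005
grip_force: 0.0
```

```bash
python3 -m crank '[[[0,0,1,0,-1],[0,0,2,0,-1],[0,0,2,0,-1]]]'; python3 -m crank '[[[0,0,1,0,-1],[0,0,2,0,-1],[0,0,2,0,-1]]]'; python3 -m crank '[[[0,0,1,0,-1],[0,0,2,0,-1],[0,0,2,0,-1]]]'
```

```text
time: 28.65
ee_pos: [0.5889, 0.2019, 0.1682]
eef_rot: [0.998, 0.058, -0.0, 0.0]
ft_force: [-0.5, 0.3, 0.7]
width: 0.0004
grip_force: 0.0
time: 28.95
ee_pos: [0.5892, 0.202, 0.1674]
eef_rot: [0.998, 0.058, 0.001, -0.0]
ft_force: [-1.5, -1.1, 6.5]
width: 0.0005
grip_force: 3.3
time: 29.25
ee_pos: [0.5897, 0.2024, 0.1673]
eef_rot: [0.998, 0.058, 0.002, -0.0]
ft_force: [-5.3, -2.6, 17.7]
width: 0.0005
grip_force: 8.9
```

Contact at a reported z of 0.1674 puts the butt at 0.200, so the iron is home. The fingers had been sliding down the handle. One firmer press, then retreat and check that nothing moved.

```bash
python3 -m crank '[[[0,0,2,0,-1],[0,0,4,0,-1],[0,0,4,0,-1]]]'; python3 -m crank '[[[0,0,-10,0,-1],[0,0,-30,0,-1],[0,0,-80,0,-1],[0,0,-130,0,-1],[0,0,-130,0,-1],[0,0,-130,0,-1]]]'
python3 - <<'E'
from bench import r
from h import *
c=r.camera("wrist");w=c["image"];S=r.camera("scene");s=r.read_state();M=R.from_quat(s["eef_rot"]).as_matrix()
print("well/axis/mark px",proj(c,[(.589,.2024,.1),(.589,.2024,.2),(.598,.2855,.1),(.568,.32,.141)]).round(1).tolist())
g=w.max(2);h=(g<25).astype(np.uint8);h[215:]=0
n,l,st,ce=cv2.connectedComponentsWithStats(h)
for i in range(1,n):
    if st[i,4]>150:print("dark",st[i],ce[i].round(1))
n,l,st,ce=cv2.connectedComponentsWithStats((w.min(2)>150).astype(np.uint8))
for i in range(1,n):
    if 8<st[i,4]<400:print("white",st[i],ce[i].round(1),plane(c,ce[i],.1).round(4))
gs=S["image"].max(2)
for y in range(200,238,4):print(y,*gs[y,374:410:2])
o=np.array([.589,.2024,0])
for z in(.1,.2):print(z,proj(c,[o+[0,0,z]+M[:,0]*a+M[:,1]*b for a in(.011,-.011) for b in(-.011,.011)]).round(1).tolist())
E
```

```text
time: 29.55
ee_pos: [0.5911, 0.203, 0.1671]
eef_rot: [0.998, 0.058, 0.004, -0.001]
ft_force: [-10.5, -3.7, 39.7]
width: 0.0005
grip_force: 19.8
time: 30.15
ee_pos: [0.5894, 0.2024, 0.2916]
eef_rot: [0.998, 0.058, 0.001, -0.0]
ft_force: [-0.3, -0.2, -0.8]
width: 0.0004
grip_force: 0.0
well/axis/mark px [[320.7, 173.9], [320.6, 193.3], [258.8, 160.0], [222.2, 186.4]]
dark [ 330    0  131   57 1394] [385.6  45.6]
dark [205 160  48  40 437] [231.8 182.1]
dark [311 165  22  39 749] [321.2 185.4]
white [454   0  10  48 354] [458.3  22.9] [0.7902 0.0613 0.1   ]
white [226 143   3   4   9] [227.1 144.7] [0.6134 0.328  0.1   ]
white [244 147   4   4  10] [245.7 148.3] [0.6114 0.3036 0.1   ]
white [255 155  11  12 108] [259.9 160.5] [0.5975 0.2841 0.1   ]
white [224 175  16  11  36] [231.8 180.1] [0.5667 0.3202 0.1   ]
white [311 316  21   7 133] [320.5 319.3] [0.3601 0.1759 0.1   ]
white [446 328  59   6 198] [467.8 331.2] [ 0.3623 -0.0627  0.1   ]
200 109 109 100 109 107 109 107 107 103 110 107 106 108 105 109 102 107 106
204 104 111 105 105 102 105 109 114 91 90 108 109 103 105 107 106 107 107
208 108 110 107 106 107 86 1 13 12 18 100 105 108 112 105 104 104 101
212 109 107 105 107 111 43 4 0 5 4 39 80 59 48 84 76 70 68
216 107 94 75 61 53 0 16 7 3 0 44 47 44 40 48 60 54 54
220 43 47 46 47 31 5 5 9 0 0 47 51 50 47 45 46 63 63
224 41 44 45 45 19 15 0 19 7 40 44 47 50 41 48 49 44 60
228 49 41 46 45 11 7 2 22 3 38 47 49 56 43 48 46 45 40
232 48 43 41 43 14 14 21 8 11 68 70 80 80 84 80 82 83 78
236 38 39 83 80 73 75 75 75 80 82 82 81 78 79 82 78 79 80
0.1 [[312.4, 165.7], [329.0, 165.7], [312.5, 182.0], [328.9, 182.0]]
0.2 [[309.6, 182.6], [331.7, 182.6], [309.8, 203.8], [331.4, 203.8]]
```

The handle silhouette (311–333 × 165–204 px) matches an upright handle spanning z = 0.1–0.2 over the well. The pointer hasn't moved and the robot is clear, so I'm handing in.

```bash
python3 -c "
from bench import r
print(r.close_job())"
```

```text
the job is handed in; nothing more can be done
None
```

The job is handed in, though no verdict came back: the iron stands upright and fully home in the well (butt measured at 0.200 m), the selector pointed at the wide round mark when last viewed, and the spool, jar and screwdriver were not touched.

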